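# Press the seized hinge pin out of the water bath's lid hinge

## Task

The captive pin in the lid hinge of the small steel water bath has gummed up. Take the long thin drift punch from the tool rest, feel its nose into the open bore at the pin's headless end and press the pin steadily out as far as its stop, without ramming or forcing it, then lay the punch back in its empty notch. Bear on the bath and hinge with nothing but this punch, and leave the other tools and the glassware where they are.

Things in the scene. Friction and masses are not known exactly. Their poses are not given: they have to be found in the camera images.
- hinge_mark (a point): Nominal centre of the hinge's bore mouth at the pin's headless end, 182 mm up; axes as the bath's, +y out of the mouth. True in y; the real bore is up to 4 mm off in x and in z, the whole hinge with it. Press in along -y. Bore 9 mm across; along -y: lug 10 mm thick, gap 1, knuckle 24, gap 1, lug 10, pin's head. Lugs are 24 mm wide in x about the bore and reach 12 mm above, 55 below its axis.
- hinge_pin (a joint): How far the captive 8 mm pin is out (m): 0 = head (15 mm across) against the far lug, 0.035 = hard stop, clear of the lid's knuckle; it moves along hinge_mark's -y. At 0 its flat headless end lies 4 mm inside the bore mouth, deeper by the joint value. Starts at 0 to 0.004. Stuck: moving it takes about 9 N, plus 1.6 N for each 10 mm/s; it stays where left.
- drift_mid (a point): Middle of the shank of the drift punch (dark steel, 110 g): hexagonal shank 12 mm across flats, 100 mm long, reaching 50 mm either side of this point, then a straight round nose 7 mm thick and 50 mm long; its flat end (1 mm chamfer) is 100 mm from this point along +x. It lies level in a notch of the rest, beside a centre punch with a short cone point and a broad drift with a 11 mm nose.
- rest: Fixed steel tool rest, base 90 x 170 x 4 mm, origin under its centre. Two saw-tooth cheeks 4 mm thick at x = +-30 mm with 90-degree V notches at y = -50, 0, +50 mm, bottoms 26 mm, tooth tips 51 mm up. A tool lies along x, nose to +x, shank middle half-way between the cheeks, axis 38 mm above the bench; grip it there, on its flat sides. Tools are 50 mm apart: do not open wide.
- drift: The drift punch itself, origin and axes as drift_mid.
- bath: Fixed brushed-steel water bath, 240 mm wide (y), 210 mm deep (x), top of its flat lid at 141 mm; origin at the centre of its underside, x from its hinge side to its front, z up. The lid hinge stands in the middle of the rear edge (robot's side), its level axis along y. It is bolted through slots: it sits up to 4 mm off in x and in z, which no reading shows. Over 30 N bends it.
- centre_punch_mid (a point): Bystander in the tool rest: middle of the shank of the centre punch (same 12 by 100 mm shank, cone point 21 mm long).
- broad_drift_mid (a point): Bystander in the tool rest: middle of the shank of the broad drift (same 12 by 100 mm shank, nose 11 mm thick and 40 mm long).
- jar: Bystander: glass jar with black cap, 52 mm across, 85 mm high.
- vial: Bystander: amber vial with white cap, 30 mm across, 55 mm high.
- beaker: Bystander: glass beaker, 68 mm across, 90 mm high.
- dish: Bystander: low steel dish, 80 mm across, 20 mm high.
- wrench: Bystander: wrench lying on the bench behind the bath.
- spatula: Bystander: spatula lying on the bench.
Mind the look-alikes: they are no part of the job. What is shaped like the drift but red is not meant.

How it is judged:
By the outcome, as a careful person would: the job done as asked, in the order asked, and still so for the second after the job is handed in, with the robot touching nothing.
It also fails if it takes over 61 s, if anything falls off the work surface, if the arm or the gripper's body presses on something with over 40 N, if the wrist force passes 120 N, or if a joint passes its speed limit or range.

## Robot

A 7-joint arm with a two-finger parallel gripper is mounted at the origin on the work surface. World frame = base frame: x ahead of the robot, y to its left, z up, the work surface at z = 0. Lengths are in m, angles in rad, forces in N, time in s.
With the tool pointing down it reaches from about 0.425 to 0.925 m from the base axis. Payload 6.8 kg.
Tool frame: the origin (TCP) lies at the very end of the fingers, on their centre line; the grasp point (between the pads) lies 19 mm behind it (bot.grasp_offset is the distance from the TCP to the grasp point, in m); z points along the fingers, y is the direction in which the jaws open and shut (so a half turn about z gives the same grasp; the last joint's range is limited). The gripper opens to 85 mm and grips with 20 to 120 N. Pads are 22 mm wide; open, the fingers measure 114 mm over their backs; the gripper's body (76 mm by 85 mm) begins 54 mm behind the grasp point. The pads swing forward as they close: fully open they stand 13 mm farther back than shut.
Start: joints at [-1.218, 0.477, 0.022, 1.555, -0.011, 1.109, -0.083], TCP at [0.3, 0.605, 0.231] pointing down, gripper open.
Joint ranges: [-2.96, 2.96], [-0.34, 2.1], [-1.41, 1.46], [0.24, 2.44], [-1.37, 4.51], [0.17, 1.92], [-2.96, 2.96]. Speed limits (rad/s): [2.39, 2.39, 3.14, 3.14, 3.14, 3.14, 3.14].

## Interface

Orientations are given as a unit quaternion [w, x, y, z].
In Python, from station import monitor, cams, bot, finder gives the robot as it stands.
- The arm moves only by the tool jog_arm, never from a script. Its argument "plan" is a list of rows, each an object of numbers: "x", "y", "z": the shift along the tool's x, y, z as a fraction of full scale; "wx", "wy", "wz": the turn, a rotation vector about the tool's x, y, z as a fraction of full scale. A call has 1 to 12 rows; each row is the pose to reach, as a shift and turn from the pose measured when the call began, along the tool's axes at that moment, turning the shorter way round; what a row does not reach only later rows make up. Full scale, the value 1, is 20 cm for a shift and 180 degrees for a turn. A row lasts 1/12 s, in which the tool goes at most 41.7 mm and 7.16 degrees, less where a joint would pass 70% of its speed; a pose out of reach is approached as far as the arm can. A call with a number of a shift or a turn outside -1 to 1 is refused whole. A call with a gripper value outside its range is refused whole. "hand" is the opening, from -1 (shut) to 1 (fully open), set as the call begins (left out, the last holds). The fingers move at their own pace and stop on an object; "grip_force" is the grip in N (left out, the last holds). Time passes only in rows, so rows that repeat a pose let the fingers close. It gives the time, the measured TCP pose, the force and the opening at its end, in the units of the state.
- monitor.get_obs(): the state, without advancing time (a new reading comes with each control period).
- cams.read_camera(name): name is "scene" or "top" or "wrist"; returns the picture (480x640x3 uint8, red, green, blue); there is no depth.
- cams.get_calibration(name): a dict with "fx", "fy", "cx", "cy" (pixels), "distortion" ([k1, k2, p1, p2, k3] as OpenCV has them; the pictures are not rectified), "extrinsics" (4x4, takes a point from world to camera coordinates). Camera axes: x right, y down, z forward; pixel columns grow to the right and rows downward; lengths in m; the calibration is good to about 2 mm. A picture is of the moment at which its call begins: read the wrist's pose just before it. get_calibration takes no time and is no camera call; for the wrist camera it gives the pose at the moment of the call.
- bot.hand_in(): hands the job in, once; it reports no verdict.
Trained networks look in the newest picture that a camera, given by its name, has taken for a name from the list of things; names that differ only in an ending like _2 or _b are one class to them, and where a whole thing is asked for, a point or a joint stands for the part that bears it (a point fixed in the world has none). Each returns a list of dicts, best first, with "confidence" (0 to 1); they miss things now and then, are a little off and sometimes report something else, mostly with a low value. They report only what shows in the picture. A call takes as long as a camera call. They do not tell look-alikes from the thing itself.
- finder.find_in(camera, target): "bbox" ([left, top, width, height] in pixels, round what is visible of it).
- finder.place_of(camera, target): "location" ([column, row] in pixels: a listed point, or the origin of a listed thing).
The state is a dict: "t": time; "q": joint angles; "joint_vel": joint speeds; "joint_torque": joint torques, N m; "eef_pos": TCP position; "tool_rot": TCP orientation; "contact_force": force on the tool from outside, world axes, zero at the start; "torque": the same for the moment, N m; "gripper_width": opening from 0.0 (shut) to 1.0 (fully open).
Only numpy, scipy, OpenCV 4.12 (cv2) and the standard library are available. Lean on these libraries where they do the work, as an engineer would, in place of code of your own. Each camera call takes 0.05 s, during which the arm holds its last target. There are 200 camera calls.

## Working session

There is one attempt and no reset: what is moved stays moved. The work goes in short steps, Python scripts to look and compute and a tool call to move; the robot and the scene stay as the last step left them, time stands still between calls to the robot, and variables do not carry over. Pictures are saved under pics/ and viewed, about 8 in all and at most 12, crops included, and the job is handed in when it is done.

Besides the shell and the picture viewer there is one more tool, called after "Emit:" as a command line: name --argument value ..., lists and objects as JSON in quotes. jog_arm: Moves the arm, as the interface text tells. Shift numbers are shares of 20 cm and turn numbers shares of 180 degrees, none past 1 either way. Its arguments: {"type":"object","properties":{"plan":{"type":"array","items":{"type":"object","properties":{"x":{"type":"number","minimum":-1,"maximum":1},"y":{"type":"number","minimum":-1,"maximum":1},"z":{"type":"number","minimum":-1,"maximum":1},"wx":{"type":"number","minimum":-1,"maximum":1},"wy":{"type":"number","minimum":-1,"maximum":1},"wz":{"type":"number","minimum":-1,"maximum":1}}}},"hand":{"type":"number"},"grip_force":{"type":"number"}},"required":["plan"]}

```bash
mkdir -p pics; ls
cat > h.py <<'E'
import numpy as np, cv2
from station import monitor, cams, bot, finder
from scipy.spatial.transform import Rotation as R
def cal(n):
    c=cams.get_calibration(n); K=np.array([[c['fx'],0,c['cx']],[0,c['fy'],c['cy']],[0,0,1.]])
    return K,np.array(c['distortion'],float),np.array(c['extrinsics'],float)
def ray(n,px,C=None):
    K,d,E=C or cal(n); u=cv2.undistortPoints(np.array([[px]],float),K,d)[0,0]
    Rm,t=E[:3,:3],E[:3,3]; return -Rm.T@t, Rm.T@np.array([u[0],u[1],1])
def onz(n,px,z,C=None):
    o,v=ray(n,px,C); return o+v*(z-o[2])/v[2]
def tri(rs):
    A=0;b=0
    for o,v in rs:
        v=v/np.linalg.norm(v);P=np.eye(3)-np.outer(v,v);A=A+P;b=b+P@o
    p=np.linalg.solve(A,b); return p,[np.linalg.norm(np.cross(p-o,v/np.linalg.norm(v))) for o,v in rs]
def proj(n,p,C=None):
    K,d,E=C or cal(n); return cv2.projectPoints(np.atleast_2d(np.array(p,float)),cv2.Rodrigues(E[:3,:3])[0],E[:3,3],K,d)[0][:,0]
def save(n,f):
    im=cams.read_camera(n); cv2.imwrite('pics/'+f,im[:,:,::-1]); return im
def RT(o=None):
    o=o or monitor.get_obs(); q=np.array(o['tool_rot']); return R.from_quat(q[[1,2,3,0]])
E
python3 - <<'E'
from h import *
o=monitor.get_obs(); print({k:np.round(v,3).tolist() for k,v in o.items()}, bot.grasp_offset)
for n in ('scene','top'):
    save(n,n+'0.png'); K,d,E=cal(n); print(n,-E[:3,:3].T@E[:3,3],E[2,:3])
    for t in ['hinge_mark','drift_mid','rest','bath','centre_punch_mid','broad_drift_mid','jar','vial','beaker']:
        print(n,t,[(np.round(r['location']).tolist(),round(r['confidence'],2)) for r in finder.place_of(n,t)][:3])
E
```

```text
pics
{'t': 0.0, 'q': [-1.218, 0.478, 0.022, 1.556, -0.011, 1.109, -0.083], 'joint_vel': [0.0, -0.001, 0.0, -0.001, 0.001, 0.001, -0.001], 'joint_torque': [0.001, -59.644, 1.608, -28.121, 0.012, 0.009, 0.0], 'eef_pos': [0.3, 0.604, 0.23], 'tool_rot': [-0.0, 0.228, 0.974, -0.001], 'contact_force': [-0.231, 0.44, -0.81], 'torque': [-0.018, 0.01, -0.025], 'gripper_width': 0.998} 0.0187
scene [ 1.16370397 -0.09179573  1.20070799] [-0.51969503  0.110046   -0.84723489]
scene hinge_mark [([265.0, 238.0], 0.8)]
scene drift_mid [([461.0, 244.0], 0.67), ([386.0, 202.0], 0.61), ([409.0, 269.0], 0.47)]
scene rest [([398.0, 261.0], 0.68)]
scene bath [([265.0, 303.0], 0.59), ([409.0, 267.0], 0.53)]
scene centre_punch_mid [([400.0, 255.0], 0.47)]
scene broad_drift_mid [([393.0, 239.0], 0.7)]
scene jar [([371.0, 316.0], 0.93)]
scene vial [([390.0, 317.0], 0.49)]
scene beaker [([421.0, 313.0], 0.76)]
top [0.29017055 0.04751096 1.1655924 ] [ 0.19599525 -0.01900582 -0.98042064]
top hinge_mark []
top drift_mid [([206.0, 324.0], 0.78), ([142.0, 248.0], 0.46)]
top rest [([217.0, 243.0], 0.92)]
top bath [([372.0, 215.0], 0.63), ([216.0, 244.0], 0.54), ([372.0, 242.0], 0.42)]
top centre_punch_mid [([215.0, 242.0], 0.58), ([217.0, 258.0], 0.35)]
top broad_drift_mid [([217.0, 258.0], 0.5)]
top jar [([269.0, 184.0], 0.6), ([210.0, 222.0], 0.58), ([372.0, 214.0], 0.27)]
top vial [([245.0, 182.0], 0.48)]
top beaker [([217.0, 179.0], 0.88), ([208.0, 222.0], 0.35)]
```

View pics/scene0.png

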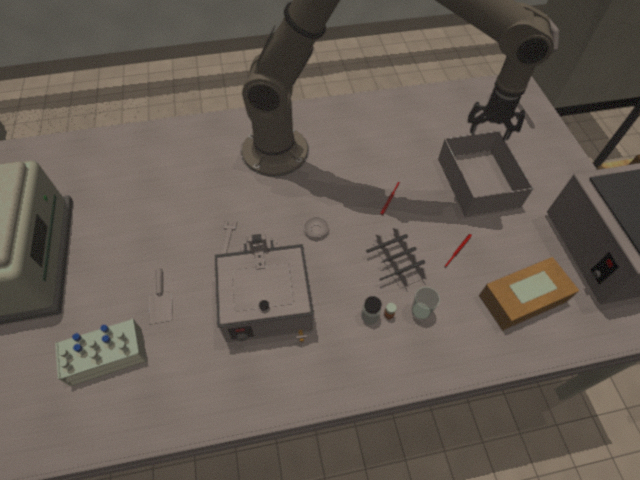

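View pics/top0.png

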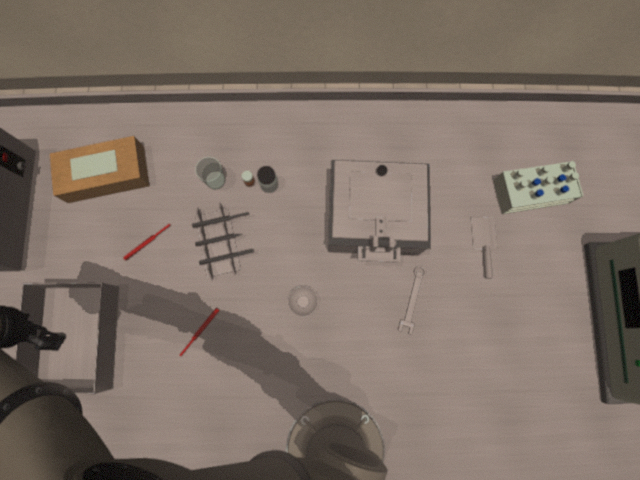

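Run:
```python
import cv2,numpy as np
t=cv2.imread('pics/top0.png');s=cv2.imread('pics/scene0.png')
f=lambda i,x,y,w,h,W,H:cv2.resize(i[y:y+h,x:x+w],(W,H),interpolation=cv2.INTER_CUBIC)
m=np.vstack([np.hstack([f(t,180,195,80,60*80//80+30,400,450)[:300] if 0 else f(t,182,198,80,84,400,300*84//60-120),f(t,330,210,100,75,400,300)]),np.hstack([f(s,355,220,80,75,400,300),f(s,220,215,100,75,400,300)])])
cv2.imwrite('pics/crop.png',np.clip(m*1.6,0,255).astype('u1'))
```

```text
(no output)
```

View pics/crop.png

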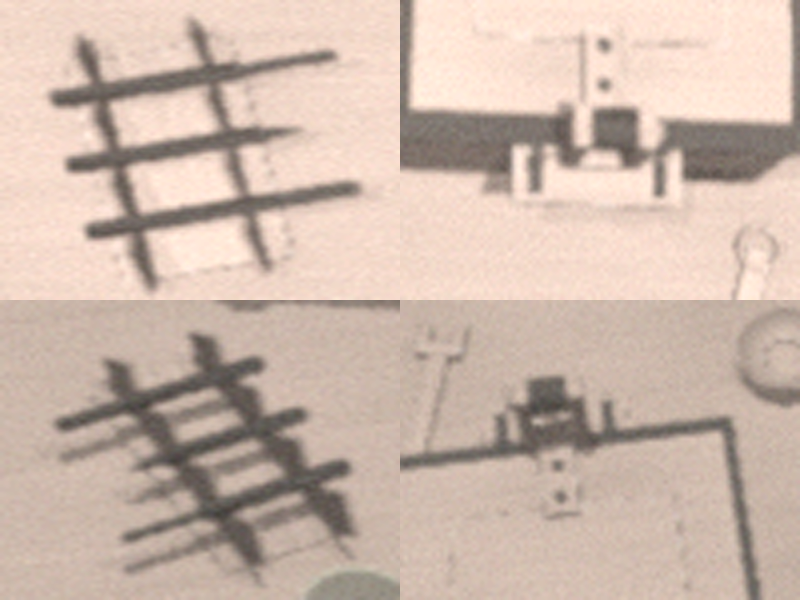

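Run:
```python
from h import *
P={n:cal(n) for n in('scene','top')}
a=onz('top',(192.4,225.4),.038);b=onz('top',(249,213.4),.038);print('drift top',a,b,np.linalg.norm(b-a))
f=lambda x,y:(355+x/5,220+(y-300)/4)
a=onz('scene',f(350,465),.038);b=onz('scene',f(122,540),.038);print('lower scene',a,b,np.linalg.norm(b-a))
print('rest',onz('top',(217,243),0),onz('scene',(398,261),0))
print('bath top o',onz('top',(372,215),0),onz('scene',(265,303),0))
print('hinge',onz('scene',(265,238),.182), 'top mouth guess', onz('top',(330+515/4,210+168/4),.182))
# bath lid corners top
for n,c in (('top',[(332,160),(430,162),(429,247),(328,245)]),('scene',[(215,255),(305,247),(312,303),(218,317)])):
    print(n,[np.round(onz(n,p,.141),3).tolist() for p in c])
K,d,E=cal('wrist');o=monitor.get_obs();Rm=RT(o).as_matrix()
print('wrist cam in tool', Rm.T@(-E[:3,:3].T@E[:3,3]-np.array(o['eef_pos'])), 'axes(rows) in tool',(E[:3,:3]@Rm).round(3),K[0,0])
print(RT().as_matrix().round(3))
```

```text
drift top [0.56360816 0.36163334 0.038     ] [0.59399152 0.21483333 0.038     ] 0.14991127742641597
lower scene [0.56411838 0.36513635 0.038     ] [0.59794224 0.21588427 0.038     ] 0.1530367184874816
rest [0.52381258 0.30437285 0.        ] [0.52749739 0.29934596 0.        ]
bath top o [ 5.96097426e-01 -1.11764358e-01 -2.22044605e-16] [ 0.58704068 -0.11764965  0.        ]
hinge [ 0.48642925 -0.08701615  0.182     ] top mouth guess [ 0.46003907 -0.28099794  0.182     ]
top [[0.699, -0.0, 0.141], [0.692, -0.241, 0.141], [0.48, -0.224, 0.141], [0.488, 0.014, 0.141]]
scene [[0.487, -0.227, 0.141], [0.51, 0.016, 0.141], [0.678, 0.003, 0.141], [0.67, -0.235, 0.141]]
wrist cam in tool [ 0.07232858  0.00048303 -0.14253368] axes(rows) in tool [[-0.     1.    -0.   ]
 [-0.958 -0.    -0.285]
 [-0.285  0.     0.958]] 401.09758237401
[[-0.896  0.445 -0.   ]
 [ 0.445  0.896  0.   ]
 [ 0.     0.    -1.   ]]
```

```bash
cat >> h.py <<'E'
def rotm(nose_head_deg,tilt_deg=0):
    """tool z down, tool x horizontal opposite the nose heading; tilt swings fingers toward nose dir"""
    h=np.radians(nose_head_deg+180);x=np.array([np.cos(h),np.sin(h),0]);z=np.array([0,0,-1.])
    t=np.radians(tilt_deg); X=np.cos(t)*x+np.sin(t)*z; Z=-np.sin(t)*x+np.cos(t)*z
    return R.from_matrix(np.column_stack([X,np.cross(Z,X),Z]))
def goto(p,Rt,o=None):
    o=o or monitor.get_obs(); Rc=RT(o); d=Rc.inv().apply(np.array(p)-o['eef_pos'])/.2; w=(Rc.inv()*Rt).as_rotvec()/np.pi
    print('shift',d.round(4),'turn',w.round(4),'rows min',max(np.linalg.norm(d)*.2/.0417,np.linalg.norm(w)*180/7.16).round(1)); return d,w
E
python3 - <<'E'
from h import *
goto((0.475,-0.025,.285),rotm(-92,28))
goto((0.475,-0.025,.285),rotm(-92,0))
print(RT().as_matrix())
E
```

```text
shift [-2.183  -2.431  -0.2686] turn [ 0.089  -0.1381  0.3568] rows min 15.7
shift [-2.183  -2.431  -0.2686] turn [ 0.     -0.      0.3644] rows min 15.7
[[-8.95701298e-01  4.44656254e-01 -7.04511578e-06]
 [ 4.44656254e-01  8.95701298e-01  1.42241681e-05]
 [ 1.26351847e-05  9.60795106e-06 -1.00000000e+00]]
```

Emit:
jog_arm --plan '[{"x": -0.9,"y": -1,"z": -0.25,"wz": 0.36},{"x": -0.9,"y": -1,"z": -0.25,"wz": 0.36},{"x": -0.9,"y": -1,"z": -0.25,"wz": 0.36},{"x": -0.9,"y": -1,"z": -0.25,"wz": 0.36},{"x": -0.9,"y": -1,"z": -0.25,"wz": 0.36},{"x": -0.9,"y": -1,"z": -0.25,"wz": 0.36},{"x": -0.9,"y": -1,"z": -0.25,"wz": 0.36},{"x": -0.9,"y": -1,"z": -0.25,"wz": 0.36},{"x": -0.9,"y": -1,"z": -0.25,"wz": 0.36}]'

```text
invalid input at $.plan[0]: expected keys x, y, z, wx, wy, wz
```

Run:
```python
from h import *
print(monitor.get_obs()['t'],monitor.get_obs()['eef_pos'])
goto((0.475,-0.025,.285),rotm(-92,28))
```

```text
1.0 [0.30012624 0.60462062 0.23129637]
shift [-2.183  -2.431  -0.2686] turn [ 0.089  -0.1381  0.3568] rows min 15.7
```

Emit:
jog_arm --plan '[{"x": -0.9,"y": -1,"z": -0.25,"wx": 0,"wy": 0,"wz": 0.36},{"x": -0.9,"y": -1,"z": -0.25,"wx": 0,"wy": 0,"wz": 0.36},{"x": -0.9,"y": -1,"z": -0.25,"wx": 0,"wy": 0,"wz": 0.36},{"x": -0.9,"y": -1,"z": -0.25,"wx": 0,"wy": 0,"wz": 0.36},{"x": -0.9,"y": -1,"z": -0.25,"wx": 0,"wy": 0,"wz": 0.36},{"x": -0.9,"y": -1,"z": -0.25,"wx": 0,"wy": 0,"wz": 0.36},{"x": -0.9,"y": -1,"z": -0.25,"wx": 0,"wy": 0,"wz": 0.36},{"x": -0.9,"y": -1,"z": -0.25,"wx": 0,"wy": 0,"wz": 0.36}]'

```text
t: 1.67
eef_pos: [0.3753, 0.3396, 0.2828]
tool_rot: [0.0, 0.673, 0.74, 0.001]
contact_force: [-0.1, 0.9, -0.3]
gripper_width: 1.002
```

Run:
```python
from h import *
print(monitor.get_obs()['t'],monitor.get_obs()['eef_pos'])
goto((0.475,-0.025,.285),rotm(-92,28))
```

```text
1.6667 [0.37533784 0.33963137 0.28283188]
shift [-1.8623  0.3224 -0.0108] turn [ 0.0107 -0.1555  0.0405] rows min 9.1
```

Emit:
jog_arm --plan '[{"x": -0.95,"y": 0.16,"z": 0,"wx": 0,"wy": -0.08,"wz": 0.04},{"x": -0.95,"y": 0.16,"z": 0,"wx": 0,"wy": -0.08,"wz": 0.04},{"x": -0.95,"y": 0.16,"z": 0,"wx": 0,"wy": -0.08,"wz": 0.04},{"x": -0.95,"y": 0.16,"z": 0,"wx": 0,"wy": -0.08,"wz": 0.04},{"x": -0.95,"y": 0.16,"z": 0,"wx": 0,"wy": -0.08,"wz": 0.04}]'

```text
t: 2.08
eef_pos: [0.4258, 0.151, 0.2828]
tool_rot: [0.093, 0.713, 0.69, -0.084]
contact_force: [1.0, -0.5, -0.7]
gripper_width: 0.999
```

Run:
```python
from h import *
goto((0.475,-0.025,.285),rotm(-92,28))
```

```text
shift [-0.8466  0.2721  0.211 ] turn [ 0.0058 -0.0756 -0.0004] rows min 4.4
```

Emit:
jog_arm --plan '[{"x": -0.85,"y": 0.27,"z": 0.21,"wx": 0.006,"wy": -0.075,"wz": 0},{"x": -0.85,"y": 0.27,"z": 0.21,"wx": 0.006,"wy": -0.075,"wz": 0},{"x": -0.85,"y": 0.27,"z": 0.21,"wx": 0.006,"wy": -0.075,"wz": 0},{"x": -0.85,"y": 0.27,"z": 0.21,"wx": 0.006,"wy": -0.075,"wz": 0},{"x": -0.85,"y": 0.27,"z": 0.21,"wx": 0.006,"wy": -0.075,"wz": 0},{"x": -0.85,"y": 0.27,"z": 0.21,"wx": 0.006,"wy": -0.075,"wz": 0}]'

```text
t: 2.58
eef_pos: [0.4744, -0.031, 0.2859]
tool_rot: [0.167, 0.701, 0.671, -0.174]
contact_force: [0.1, -0.3, 0.2]
gripper_width: 0.999
```

Run:
```python
from h import *
o=monitor.get_obs();print(o['eef_pos'],o['t'])
save('wrist','w1.png'); np.save('w1.npy',np.array(cal('wrist'),object),allow_pickle=True)
for t in ['hinge_mark','bath']: print(t,finder.place_of('wrist',t))
```

```text
[ 0.47439942 -0.03097966  0.28594752] 2.5833
hinge_mark [{'location': [332.7, 235.8], 'confidence': 0.7}]
bath [{'location': [436.1, 134.9], 'confidence': 0.64}]
```

View pics/w1.png

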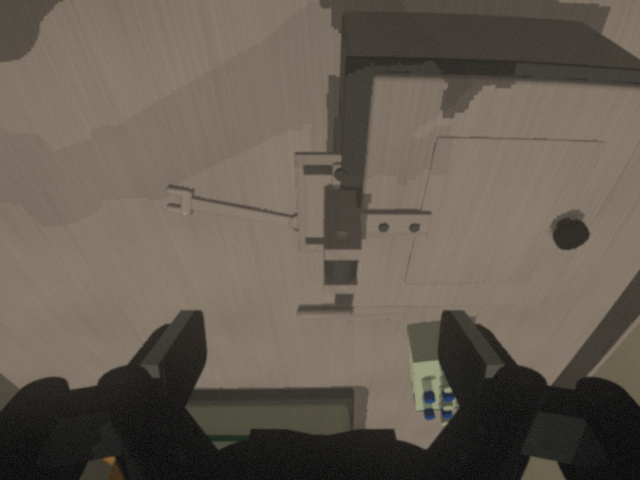

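Run:
```python
import cv2,numpy as np
t=cv2.imread('pics/w1.png')[130:340,260:470]
t=cv2.resize(t,None,fx=2.8,fy=2.8,interpolation=cv2.INTER_CUBIC)
cv2.imwrite('pics/c2.png',(255*(t/255.)**.6).clip(0,255).astype('u1'))
```

```text
(no output)
```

View pics/c2.png

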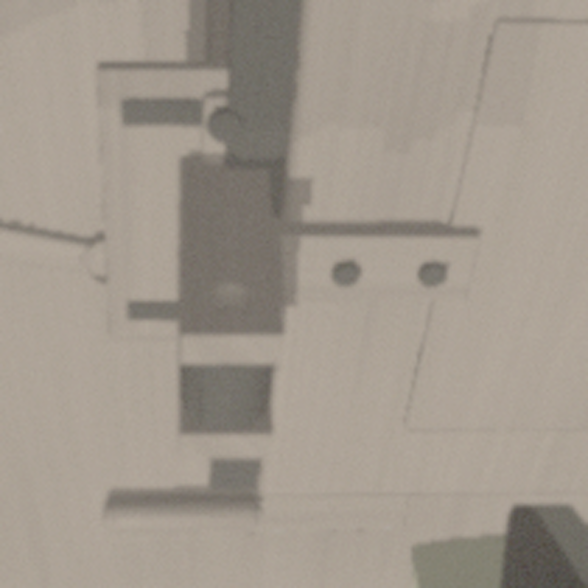

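Run:
```python
from h import *
goto((0.475,0.01,.26),rotm(-92,46))
C=cal('wrist');c=lambda x,y:(260+x/2.8,130+y/2.8)
for n,p,z in (('bore',(231,293),.182),('bore',(231,293),.178),('bore',(231,293),.186),('topL',(182,332),.194),('topR',(283,332),.194)): print(n,z,onz('wrist',c(*p),z,C))
print('nominal',onz('wrist',(332.7,235.8),.182,C))
```

```text
shift [ 0.2132 -0.004   0.0307] turn [-0.0002 -0.1009 -0.0003] rows min 2.5
bore 0.182 [ 0.48674684 -0.0778694   0.182     ]
bore 0.178 [ 0.48689198 -0.08163578  0.178     ]
bore 0.186 [ 0.4866017  -0.07410302  0.186     ]
topL 0.194 [ 0.4749508  -0.07857124  0.194     ]
topR 0.194 [ 0.49837021 -0.07942685  0.194     ]
nominal [ 0.48017814 -0.07869682  0.182     ]
```

Emit:
jog_arm --plan '[{"x": 0.21,"y": 0,"z": 0.03,"wx": 0,"wy": -0.1,"wz": 0},{"x": 0.21,"y": 0,"z": 0.03,"wx": 0,"wy": -0.1,"wz": 0},{"x": 0.21,"y": 0,"z": 0.03,"wx": 0,"wy": -0.1,"wz": 0},{"x": 0.21,"y": 0,"z": 0.03,"wx": 0,"wy": -0.1,"wz": 0},{"x": 0.21,"y": 0,"z": 0.03,"wx": 0,"wy": -0.1,"wz": 0}]'

```text
t: 3.15
eef_pos: [0.4757, 0.0112, 0.2598]
tool_rot: [0.27, 0.662, 0.641, -0.28]
contact_force: [-0.6, -0.6, 1.4]
gripper_width: 1.006
```

Run:
```python
from h import *
o=monitor.get_obs();print(o['eef_pos'],o['t'],o['joint_vel'])
im=save('wrist','w2.png'); C=cal('wrist')
for t in ['hinge_mark']: print(t,finder.place_of('wrist',t))
print(proj('wrist',(.4867,-.078,.182),C), C[2].tolist())
t=im[120:320,220:460,::-1]
t=cv2.resize(t,None,fx=3,fy=3,interpolation=cv2.INTER_CUBIC)
cv2.imwrite('pics/c3.png',(255*(t/255.)**.6).clip(0,255).astype('u1'))
```

```text
[0.47573684 0.01120755 0.25977187] 3.15 [ 0.03321136 -0.04558381  0.0412896   0.0008737   0.00138125 -0.00268931
  0.00825657]
hinge_mark [{'location': [333.8, 250.5], 'confidence': 0.8}]
[[342.06367118 243.34780062]] [[0.9993668111172803, -0.03558056825362236, 1.7569458523573323e-07, -0.4755319293930981], [-0.01653278746447577, -0.4643591803598704, 0.8854926417278504, -0.1890445517685107], [-0.03150624979168452, -0.884931960536098, -0.4646533992620794, 0.30237243881738235], [0.0, 0.0, 0.0, 1.0]]
```

View pics/c3.png

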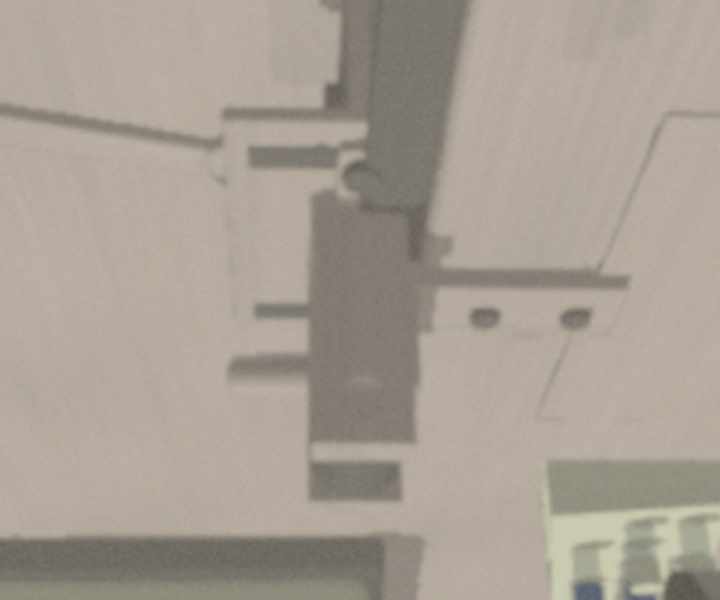

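Run:
```python
from h import *
def edge(p,a,b):
    g=np.gradient(cv2.GaussianBlur(p.reshape(1,-1),(0,0),.8).ravel())[a:b]; i=np.argmax(abs(g)); 
    w=abs(g[max(i-2,0):i+3]); return a+(w*np.arange(max(i-2,0),max(i-2,0)+len(w))).sum()/w.sum()
np.set_printoptions(suppress=True,precision=4)
C2=cal('wrist'); E1=None
a=np.load('w1.npy',allow_pickle=True); C1=tuple(np.array(x,float) for x in a)
rs=[[],[],[]]
for f,C,(c0,c1),r,(rl0,rl1),L,Rr in (('w1',C1,(328,358),(243,255),(236,247),(319,331),(355,368)),('w2',C2,(326,355),(261,272),(252,265),(316,329),(352,366))):
    g=cv2.cvtColor(cv2.imread(f'pics/{f}.png'),cv2.COLOR_BGR2GRAY).astype(float)
    tr=edge(g[:,c0:c1].mean(1),*r); l=edge(g[rl0:rl1].mean(0),*L); rr=edge(g[rl0:rl1].mean(0),*Rr)
    print(f,tr,l,rr,rr-l)
    for k,x in enumerate((l,(l+rr)/2,rr)): rs[k].append(ray('wrist',(x,tr),C))
for q in rs: print('top edge pt',*tri(q))
P=tri(rs[1])[0]
# nominal triangulation
print('nominal',tri([ray('wrist',(332.7,235.8),C1),ray('wrist',(333.8,250.5),C2),ray('scene',(265,238))]))
print('nominal w',tri([ray('wrist',(332.7,235.8),C1),ray('wrist',(333.8,250.5),C2)]))
for f,C in(('w1',C1),('w2',C2)): print(proj('wrist',P-[0,0,.012],C))
```

```text
w1 249.01820622841248 323.13645480671624 361.12478595400427 37.98833114728802
w2 267.15717389881365 322.1735659303882 358.03506780830594 35.86150187791776
top edge pt [ 0.4734 -0.0748  0.2016] [np.float64(0.00012312838922150452), np.float64(0.0001231283892215073)]
top edge pt [ 0.4851 -0.0753  0.2016] [np.float64(0.0002473150387563079), np.float64(0.000247315038756259)]
top edge pt [ 0.4969 -0.0758  0.2016] [np.float64(0.00036947430328547487), np.float64(0.00036947430328542467)]
nominal (array([ 0.4815, -0.087 ,  0.1799]), [np.float64(0.002685770753292126), np.float64(0.0033626322462773266), np.float64(0.002890262451098139)])
nominal w (array([ 0.4804, -0.0752,  0.1895]), [np.float64(0.0006241953554678278), np.float64(0.0006241953554677826)])
[[341.0698 235.8062]]
[[340.0842 250.5922]]
```

Run:
```python
from h import *
goto((0.574,0.313,.17),rotm(-78.4,0))
```

```text
shift [ 1.3987  0.4339 -0.7827] turn [-0.0301  0.2528 -0.0722] rows min 8.0
```

Emit:
jog_arm --plan '[{"x": 0.98,"y": 0.3,"z": -0.65,"wx": -0.03,"wy": 0.25,"wz": -0.07},{"x": 0.98,"y": 0.3,"z": -0.65,"wx": -0.03,"wy": 0.25,"wz": -0.07},{"x": 0.98,"y": 0.3,"z": -0.65,"wx": -0.03,"wy": 0.25,"wz": -0.07},{"x": 0.98,"y": 0.3,"z": -0.65,"wx": -0.03,"wy": 0.25,"wz": -0.07},{"x": 0.98,"y": 0.3,"z": -0.65,"wx": -0.03,"wy": 0.25,"wz": -0.07},{"x": 0.98,"y": 0.3,"z": -0.65,"wx": -0.03,"wy": 0.25,"wz": -0.07},{"x": 0.98,"y": 0.3,"z": -0.65,"wx": -0.03,"wy": 0.25,"wz": -0.07},{"x": 0.98,"y": 0.3,"z": -0.65,"wx": -0.03,"wy": 0.25,"wz": -0.07}]' --hand -0.2

```text
t: 3.92
eef_pos: [0.5465, 0.2323, 0.2134]
tool_rot: [0.004, 0.637, 0.771, -0.0]
contact_force: [0.4, -1.7, -0.4]
gripper_width: 0.401
```

Run:
```python
from h import *
goto((0.574,0.313,.17),rotm(-78.4,0))
```

```text
shift [0.3715 0.2101 0.2158] turn [ 0.0016  0.0021 -0.0041] rows min 2.3
```

Emit:
jog_arm --plan '[{"x": 0.37,"y": 0.21,"z": 0.216,"wx": 0,"wy": 0.002,"wz": -0.004},{"x": 0.37,"y": 0.21,"z": 0.216,"wx": 0,"wy": 0.002,"wz": -0.004},{"x": 0.37,"y": 0.21,"z": 0.216,"wx": 0,"wy": 0.002,"wz": -0.004},{"x": 0.37,"y": 0.21,"z": 0.216,"wx": 0,"wy": 0.002,"wz": -0.004},{"x": 0.37,"y": 0.21,"z": 0.216,"wx": 0,"wy": 0.002,"wz": -0.004}]'

```text
t: 4.33
eef_pos: [0.5741, 0.3117, 0.1704]
tool_rot: [0.002, 0.632, 0.775, 0.001]
contact_force: [0.4, -0.0, 0.5]
gripper_width: 0.402
```

Run:
```python
from h import *
o=monitor.get_obs();print(o['eef_pos'],o['t'])
im=save('wrist','w3.png'); C=cal('wrist')
for t in ['drift_mid','centre_punch_mid','broad_drift_mid','rest']:
    for r in finder.place_of('wrist',t)[:3]: print(t,r, onz('wrist',r['location'],0 if t=='rest' else .038,C))
```

```text
[0.57405913 0.31165507 0.17038119] 4.3333
drift_mid {'location': [323.7, 225.5], 'confidence': 0.77} [0.57617034 0.31482667 0.038     ]
centre_punch_mid {'location': [248.8, 227.3], 'confidence': 0.75} [0.52433949 0.30309561 0.038     ]
centre_punch_mid {'location': [181.6, 230.0], 'confidence': 0.63} [0.47717401 0.29166546 0.038     ]
broad_drift_mid {'location': [177.8, 230.3], 'confidence': 0.57} [0.47447907 0.29090276 0.038     ]
rest {'location': [259.8, 218.4], 'confidence': 0.66} [0.52706331 0.30116835 0.        ]
```

View pics/w3.png

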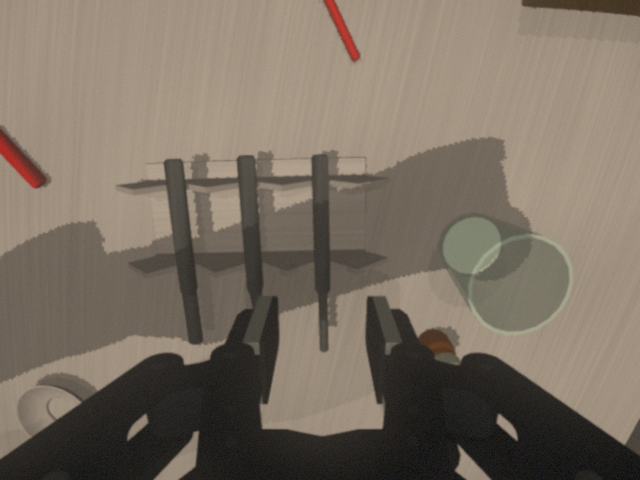

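Run:
```python
from h import *
C=cal('wrist')
g=cv2.cvtColor(cv2.imread('pics/w3.png'),cv2.COLOR_BGR2GRAY).astype(float)
pts=[]
for r in list(range(195,245,5))+[168]+list(range(275,288,4))+[300,310,320,330,340]:
    row=g[r-1:r+2,305:340].mean(0); d=np.gradient(cv2.GaussianBlur(row.reshape(1,-1),(0,0),1).ravel())
    l,rr=305+np.argmin(d),305+np.argmax(d); p=onz('wrist',((l+rr)/2,r),.038,C); pts.append([r,l,rr,*p[:2].round(4)]); print(pts[-1])
P=np.array([p[3:] for p in pts if 10<p[2]-p[1]<24 and p[0]<290]);m=P.mean(0);u=np.linalg.svd(P-m)[2][0];print(len(P),m,np.degrees(np.arctan2(u[1],u[0])))
for c in [(318,216)]: pass
b=onz('wrist',(320,155),.044,C);s=onz('wrist',(322,291),.044,C);t=onz('wrist',(324,351),.040,C)
print(b,s,t,np.linalg.norm(b-s),np.linalg.norm(s-t),(b+s)/2)
```

```text
[195, np.int64(312), np.int64(328), np.float64(0.5694), np.float64(0.3363)]
[200, np.int64(312), np.int64(328), np.float64(0.5701), np.float64(0.3329)]
[205, np.int64(312), np.int64(329), np.float64(0.5711), np.float64(0.3295)]
[210, np.int64(312), np.int64(329), np.float64(0.5719), np.float64(0.326)]
[215, np.int64(312), np.int64(329), np.float64(0.5726), np.float64(0.3225)]
[220, np.int64(312), np.int64(329), np.float64(0.5733), np.float64(0.3189)]
[225, np.int64(313), np.int64(329), np.float64(0.5743), np.float64(0.3154)]
[230, np.int64(313), np.int64(329), np.float64(0.5751), np.float64(0.3118)]
[235, np.int64(313), np.int64(329), np.float64(0.5758), np.float64(0.3082)]
[240, np.int64(313), np.int64(329), np.float64(0.5765), np.float64(0.3046)]
[168, np.int64(311), np.int64(328), np.float64(0.5654), np.float64(0.3544)]
[275, np.int64(314), np.int64(330), np.float64(0.5825), np.float64(0.2785)]
[279, np.int64(314), np.int64(330), np.float64(0.5832), np.float64(0.2754)]
[283, np.int64(314), np.int64(330), np.float64(0.5838), np.float64(0.2723)]
[287, np.int64(314), np.int64(330), np.float64(0.5844), np.float64(0.2692)]
[300, np.int64(318), np.int64(327), np.float64(0.5869), np.float64(0.2589)]
[310, np.int64(318), np.int64(327), np.float64(0.5885), np.float64(0.2508)]
[320, np.int64(318), np.int64(327), np.float64(0.5902), np.float64(0.2425)]
[330, np.int64(319), np.int64(328), np.float64(0.5927), np.float64(0.2343)]
[340, np.int64(319), np.int64(328), np.float64(0.5944), np.float64(0.2257)]
15 [0.57529333 0.31039333] -77.3641131043447
[0.56392876 0.36349239 0.044     ] [0.58451961 0.26854549 0.044     ] [0.59649914 0.21741133 0.04      ] 0.09715399040992001 0.05267077740356705 [0.57422418 0.31601894 0.044     ]
```

Run:
```python
from h import *
goto((0.5743,0.314,.0193),rotm(-77.6,0))
```

```text
shift [ 0.0138 -0.0031  0.7591] turn [ 0.002   0.0002 -0.0051] rows min 3.6
```

Emit:
jog_arm --plan '[{"x": 0.014,"y": -0.003,"z": 0.3,"wx": 0.002,"wy": 0,"wz": -0.005},{"x": 0.014,"y": -0.003,"z": 0.5,"wx": 0.002,"wy": 0,"wz": -0.005},{"x": 0.014,"y": -0.003,"z": 0.62,"wx": 0.002,"wy": 0,"wz": -0.005},{"x": 0.014,"y": -0.003,"z": 0.7,"wx": 0.002,"wy": 0,"wz": -0.005},{"x": 0.014,"y": -0.003,"z": 0.74,"wx": 0.002,"wy": 0,"wz": -0.005},{"x": 0.014,"y": -0.003,"z": 0.759,"wx": 0.002,"wy": 0,"wz": -0.005},{"x": 0.014,"y": -0.003,"z": 0.759,"wx": 0.002,"wy": 0,"wz": -0.005},{"x": 0.014,"y": -0.003,"z": 0.759,"wx": 0.002,"wy": 0,"wz": -0.005},{"x": 0.014,"y": -0.003,"z": 0.759,"wx": 0.002,"wy": 0,"wz": -0.005}]'

```text
t: 5.33
eef_pos: [0.5756, 0.3147, 0.0214]
tool_rot: [0.001, 0.627, 0.779, 0.001]
contact_force: [-0.2, -0.3, 0.1]
gripper_width: 0.4
```

Run:
```python
from h import *
goto((0.5743,0.314,.0193),rotm(-77.6,0)); im=save('wrist','w4.png')
g=cv2.cvtColor(im,cv2.COLOR_RGB2GRAY).astype(float)
for r in range(20,420,25):
    row=g[r-1:r+2,270:375].mean(0); d=np.gradient(cv2.GaussianBlur(row.reshape(1,-1),(0,0),1).ravel()); print(r,270+np.argmin(d),270+np.argmax(d),end=' | ')
print(proj('wrist',[(0.5743,.314,.038)]))
```

```text
shift [-0.002  -0.0074  0.0103] turn [ 0.001  -0.0002 -0.0002] rows min 0.1
20 290 296 | 45 286 338 | 70 281 334 | 95 277 329 | 120 272 370 | 145 308 319 | 170 275 285 | 195 300 351 | 220 296 349 | 245 296 305 | 270 297 332 | 295 298 332 | 320 366 278 | 345 366 278 | 370 370 274 | 395 301 332 | [[317.14097754 339.97765013]]
```

Emit:
jog_arm --plan '[{"x": -0.002,"y": -0.01,"z": 0.01,"wx": 0.001,"wy": 0,"wz": 0},{"x": -0.002,"y": -0.01,"z": 0.01,"wx": 0.001,"wy": 0,"wz": 0},{"x": -0.002,"y": -0.01,"z": 0.01,"wx": 0.001,"wy": 0,"wz": 0}]'

```text
t: 5.63
eef_pos: [0.5738, 0.314, 0.0197]
tool_rot: [-0.0, 0.627, 0.779, 0.0]
contact_force: [-0.1, 0.4, -0.6]
gripper_width: 0.4
```

Emit:
jog_arm --plan '[{"x": 0,"y": 0,"z": 0,"wx": 0,"wy": 0,"wz": 0},{"x": 0,"y": 0,"z": 0,"wx": 0,"wy": 0,"wz": 0},{"x": 0,"y": 0,"z": 0,"wx": 0,"wy": 0,"wz": 0},{"x": 0,"y": 0,"z": 0,"wx": 0,"wy": 0,"wz": 0},{"x": 0,"y": 0,"z": 0,"wx": 0,"wy": 0,"wz": 0},{"x": 0,"y": 0,"z": 0,"wx": 0,"wy": 0,"wz": 0}]' --hand -1 --grip_force 80

```text
t: 6.13
eef_pos: [0.5737, 0.314, 0.0198]
tool_rot: [-0.0, 0.627, 0.779, 0.0]
contact_force: [-0.8, -0.5, 2.6]
gripper_width: 0.124
```

Run:
```python
from h import *
o=monitor.get_obs();print(o['eef_pos'],o['gripper_width']*85,o['contact_force'],o['torque']);goto((0.5743,0.314,.0193),rotm(-77.6,0))
```

```text
[0.57372963 0.31401398 0.01976386] 10.547809094252932 [-0.81345423 -0.46149655  2.64531572] [-0.11373702  0.24253634  0.05272661]
shift [-0.0007  0.0028  0.0023] turn [ 0.0001 -0.0003 -0.0002] rows min 0.0
```

Emit:
jog_arm --plan '[{"x": 0,"y": 0,"z": -0.05,"wx": 0,"wy": 0,"wz": 0},{"x": 0,"y": 0,"z": -0.15,"wx": 0,"wy": 0,"wz": 0},{"x": 0,"y": 0,"z": -0.3,"wx": 0,"wy": 0,"wz": 0},{"x": 0,"y": 0,"z": -0.5,"wx": 0,"wy": 0,"wz": 0},{"x": 0,"y": 0,"z": -0.7,"wx": 0,"wy": 0,"wz": 0},{"x": 0,"y": 0,"z": -0.85,"wx": 0,"wy": 0,"wz": 0},{"x": 0,"y": 0,"z": -0.9,"wx": 0,"wy": 0,"wz": 0},{"x": 0,"y": 0,"z": -0.9,"wx": 0,"wy": 0,"wz": 0}]'

```text
t: 6.8
eef_pos: [0.5755, 0.3147, 0.2038]
tool_rot: [0.001, 0.627, 0.779, 0.004]
contact_force: [0.4, 0.1, -0.6]
gripper_width: 0.118
```

Run:
```python
from h import *
o=monitor.get_obs();print(o['eef_pos'],o['gripper_width']*85,o['contact_force'],o['torque'],RT().apply([0,0,1]))
im=save('wrist','w5.png');save('scene','s5.png')
g=cv2.cvtColor(im,cv2.COLOR_RGB2GRAY).astype(float)
C=cal('wrist');o=monitor.get_obs();Rm=RT(o)
f=lambda p:np.array(o['eef_pos'])+Rm.apply(p)
print('expected axis back,mid,shoulder',proj('wrist',[f((.05,0,-.0187)),f((0,0,-.0187)),f((-.05,0,-.0187)),f((-.1,0,-.0187))],C))
# nominal noses at mouth
h=rotm(-92); u=np.array([np.cos(np.radians(-92)),np.sin(np.radians(-92)),0])
for y in (-.079,):
    M=np.array([.4867,y,.182]); tip=M-u*.03; goto(tip-u*.1-[0,0,.0187],h)
```

```text
[0.57553147 0.31465561 0.20384711] 10.0281116919566 [ 0.4422469   0.05554506 -0.62286913] [ 0.04020211 -0.05238554  0.01328728] [ 0.00565292  0.00485571 -0.99997223]
expected axis back,mid,shoulder [[320.36180948 200.0192405 ]
 [320.57596483 341.76109706]
 [320.76685232 453.15910126]
 [320.93126119 539.27283374]]
shift [-1.1952 -0.6809  0.1782] turn [-0.0003 -0.0002  0.0798] rows min 6.7
```

View pics/w5.png

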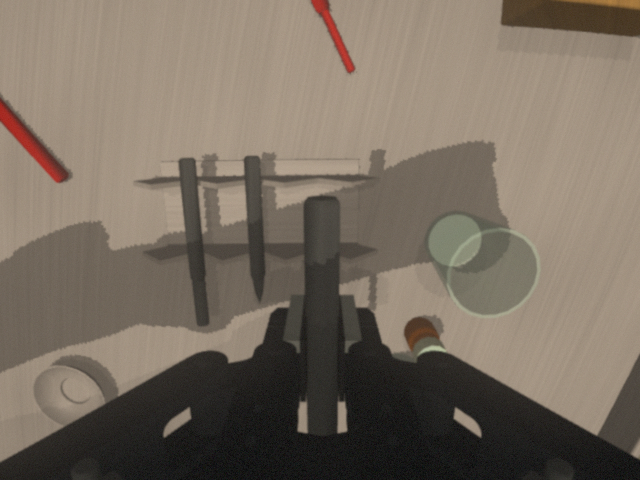

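Run:
```python
from h import *
goto((.53,.03,.29),rotm(-92,46))
```

```text
shift [-1.3384 -0.5145 -0.4555] turn [ 0.0318 -0.2544  0.0756] rows min 7.2
```

Emit:
jog_arm --plan '[{"x": -0.98,"y": -0.38,"z": -0.45,"wx": 0.02,"wy": -0.12,"wz": 0.06},{"x": -0.98,"y": -0.38,"z": -0.45,"wx": 0.02,"wy": -0.12,"wz": 0.06},{"x": -0.98,"y": -0.38,"z": -0.45,"wx": 0.02,"wy": -0.12,"wz": 0.06},{"x": -0.98,"y": -0.38,"z": -0.45,"wx": 0.02,"wy": -0.12,"wz": 0.06},{"x": -0.98,"y": -0.38,"z": -0.45,"wx": 0.02,"wy": -0.12,"wz": 0.06},{"x": -0.98,"y": -0.38,"z": -0.45,"wx": 0.02,"wy": -0.12,"wz": 0.06}]'

```text
t: 7.4
eef_pos: [0.5397, 0.1011, 0.2883]
tool_rot: [0.126, 0.686, 0.702, -0.144]
contact_force: [-0.7, -1.1, -0.4]
gripper_width: 0.122
```

Run:
```python
from h import *
goto((.53,.03,.29),rotm(-92,46))
```

```text
shift [-0.3314 -0.0547  0.1268] turn [ 0.0014 -0.1329  0.0191] rows min 3.4
```

Emit:
jog_arm --plan '[{"x": -0.33,"y": -0.055,"z": 0.125,"wx": 0.001,"wy": -0.133,"wz": 0.019},{"x": -0.33,"y": -0.055,"z": 0.125,"wx": 0.001,"wy": -0.133,"wz": 0.019},{"x": -0.33,"y": -0.055,"z": 0.125,"wx": 0.001,"wy": -0.133,"wz": 0.019},{"x": -0.33,"y": -0.055,"z": 0.125,"wx": 0.001,"wy": -0.133,"wz": 0.019},{"x": -0.33,"y": -0.055,"z": 0.125,"wx": 0.001,"wy": -0.133,"wz": 0.019},{"x": -0.33,"y": -0.055,"z": 0.125,"wx": 0.001,"wy": -0.133,"wz": 0.019},{"x": -0.33,"y": -0.055,"z": 0.125,"wx": 0.001,"wy": -0.133,"wz": 0.019},{"x": -0.33,"y": -0.055,"z": 0.125,"wx": 0.001,"wy": -0.133,"wz": 0.019}]'

```text
t: 8.07
eef_pos: [0.53, 0.0294, 0.2905]
tool_rot: [0.271, 0.663, 0.639, -0.28]
contact_force: [0.8, 0.1, -0.9]
gripper_width: 0.122
```

Run:
```python
from h import *
import pickle
C=cal('wrist');o=monitor.get_obs();print(np.abs(o['joint_vel']).max(),o['eef_pos'])
im=save('wrist','wA.png');pickle.dump(C,open('wA.pkl','wb'))
print(finder.place_of('wrist','hinge_mark'))
print(proj('wrist',[(.486,-.078,.182),(.486,-.078,.194)],C))
goto((.53,-.096,.30),rotm(-92,10))
```

```text
0.0056854718833143116 [0.52998329 0.02935856 0.29050601]
[{'location': [263.4, 231.9], 'confidence': 0.62}]
[[268.49988993 220.9366522 ]
 [267.52163949 234.79180636]]
shift [-0.4697  0.0222  0.4183] turn [ 0.0004  0.1996 -0.0004] rows min 5.0
```

Emit:
jog_arm --plan '[{"x": -0.47,"y": 0.022,"z": 0.418,"wx": 0,"wy": 0.2,"wz": 0},{"x": -0.47,"y": 0.022,"z": 0.418,"wx": 0,"wy": 0.2,"wz": 0},{"x": -0.47,"y": 0.022,"z": 0.418,"wx": 0,"wy": 0.2,"wz": 0},{"x": -0.47,"y": 0.022,"z": 0.418,"wx": 0,"wy": 0.2,"wz": 0},{"x": -0.47,"y": 0.022,"z": 0.418,"wx": 0,"wy": 0.2,"wz": 0},{"x": -0.47,"y": 0.022,"z": 0.418,"wx": 0,"wy": 0.2,"wz": 0},{"x": -0.47,"y": 0.022,"z": 0.418,"wx": 0,"wy": 0.2,"wz": 0},{"x": -0.47,"y": 0.022,"z": 0.418,"wx": 0,"wy": 0.2,"wz": 0},{"x": -0.47,"y": 0.022,"z": 0.418,"wx": 0,"wy": 0.2,"wz": 0}]'

```text
t: 8.92
eef_pos: [0.53, -0.0936, 0.2993]
tool_rot: [0.061, 0.715, 0.693, -0.063]
contact_force: [-0.3, 0.6, -0.6]
gripper_width: 0.12
```

Run:
```python
from h import *
import pickle
C=cal('wrist');o=monitor.get_obs();print(np.abs(o['joint_vel']).max(),o['eef_pos'])
im=save('wrist','wB.png');pickle.dump(C,open('wB.pkl','wb'))
print(finder.place_of('wrist','hinge_mark'))
pb=proj('wrist',[(.486,-.078,.182)],C)[0];print(pb)
A=cv2.imread('pics/wA.png');pa=np.array([267,228]);B=im[:,:,::-1]
def cr(I,p):
    x,y=int(p[0])-40,int(p[1])-50; print('org',x,y); return cv2.resize(I[y:y+100,x:x+80],None,fx=5,fy=5,interpolation=cv2.INTER_CUBIC)
m=np.hstack([cr(A,pa),cr(B,pb)])
cv2.imwrite('pics/c4.png',(255*(m/255.)**.6).clip(0,255).astype('u1'))
```

```text
0.012460822997294577 [ 0.52999127 -0.0935815   0.29925629]
[{'location': [244.5, 201.6], 'confidence': 0.66}]
[251.94719785 186.94656666]
org 227 178
org 211 136
```

View pics/c4.png

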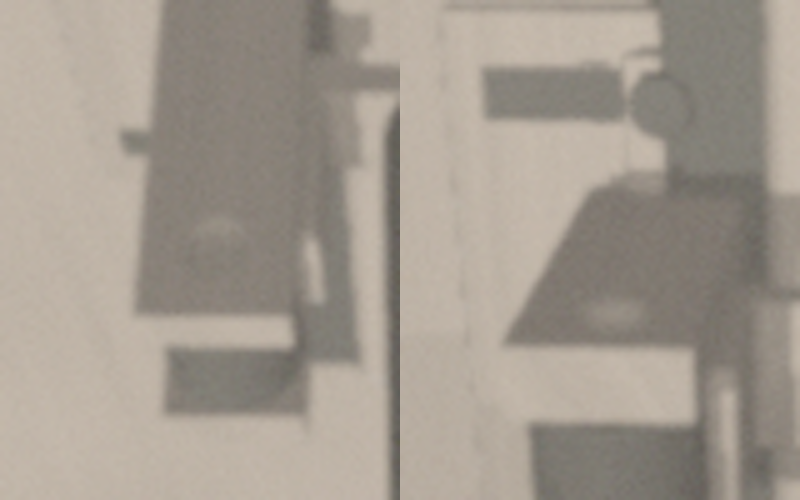

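Run:
```python
from h import *
import pickle
A=pickle.load(open('wA.pkl','rb'));B=pickle.load(open('wB.pkl','rb'))
for n,a,b in (('L',(254,240.8),(231.4,205.2)),('R',(286.2,241),(270,205.2)),('nom',(263.4,231.9),(244.5,201.6))):
    print(n,*tri([ray('',a,A),ray('',b,B)]), 'at z=.194:',onz('',a,.194,A),onz('',b,.194,B))
print('near-edge y B: lug thickness',onz('',(231.4,136+424/5),.194,B))
for Q,n in((A,'A'),(B,'B')): print(proj('',[(.486,-.079,.19)],Q))
```

```text
L [ 0.47453146 -0.08501517  0.19514246] [np.float64(5.16174807780123e-05), np.float64(5.16174807780007e-05)] at z=.194: [ 0.47409457 -0.08714918  0.194     ] [ 0.47418798 -0.08544705  0.194     ]
R [ 0.49885375 -0.08572586  0.19546302] [np.float64(0.00031737111325297313), np.float64(0.000317371113253082)] at z=.194: [ 0.49880038 -0.0884387   0.194     ] [ 0.49831307 -0.08627905  0.194     ]
nom [ 0.4811284  -0.08594845  0.18700376] [np.float64(1.9559090645993512e-05), np.float64(1.9559090646022356e-05)] at z=.194: [ 0.48365241 -0.0734664   0.194     ] [ 0.48267311 -0.08335564  0.194     ]
near-edge y B: lug thickness [ 0.47280736 -0.09599246  0.194     ]
[[268.05642947 230.76644375]]
[[250.10118104 192.60144336]]
```

```bash
cat >> h.py <<'E'
HD=-91.8; u=np.array([np.cos(np.radians(HD)),np.sin(np.radians(HD)),0])
def tipto(tip): return goto(np.array(tip)-u*.1-[0,0,.0182],rotm(HD))
def tip(o): return np.array(o['eef_pos'])+RT(o).apply([-.1,0,-.0182])
E
python3 - <<'E'
from h import *
M=np.array([.4867,-.0855,.1833])
tipto(M-u*.02+[0,0,.1]);tipto(M-u*.02)
E
```

```text
shift [ 0.6537 -0.2179  0.0579] turn [-0.      0.0556  0.0001] rows min 3.3
shift [ 0.7406 -0.2179  0.5503] turn [-0.      0.0556  0.0001] rows min 4.5
```

Emit:
jog_arm --plan '[{"x": 0.653,"y": -0.218,"z": 0.06,"wx": 0,"wy": 0.0556,"wz": 0},{"x": 0.653,"y": -0.218,"z": 0.06,"wx": 0,"wy": 0.0556,"wz": 0},{"x": 0.653,"y": -0.218,"z": 0.06,"wx": 0,"wy": 0.0556,"wz": 0},{"x": 0.653,"y": -0.218,"z": 0.06,"wx": 0,"wy": 0.0556,"wz": 0},{"x": 0.74,"y": -0.218,"z": 0.4,"wx": 0,"wy": 0.0556,"wz": 0},{"x": 0.74,"y": -0.218,"z": 0.5,"wx": 0,"wy": 0.0556,"wz": 0},{"x": 0.74,"y": -0.218,"z": 0.55,"wx": 0,"wy": 0.0556,"wz": 0},{"x": 0.74,"y": -0.218,"z": 0.55,"wx": 0,"wy": 0.0556,"wz": 0},{"x": 0.74,"y": -0.218,"z": 0.55,"wx": 0,"wy": 0.0556,"wz": 0},{"x": 0.74,"y": -0.218,"z": 0.55,"wx": 0,"wy": 0.0556,"wz": 0}]'

```text
t: 9.85
eef_pos: [0.4915, 0.0351, 0.1663]
tool_rot: [0.001, 0.718, 0.696, 0.001]
contact_force: [-0.1, 1.4, -0.4]
gripper_width: 0.117
```

Run:
```python
from h import *
M=np.array([.4867,-.0855,.1833])
o=monitor.get_obs();print(tip(o),o['contact_force'],o['joint_vel'].__abs__().max() if hasattr(o['joint_vel'],'max') else o['joint_vel'])
tipto(M-u*.02);tipto(M-u*.005)
im=save('wrist','w6.png');s=save('scene','s6.png');save('top','t6.png')
print(proj('scene',[M,tip(o)]),proj('top',[M,tip(o)]))
def cr(n,w):
    x,y=[int(v) for v in proj(n,[M])[0]]; I=cv2.imread('pics/'+('s6','t6')[n=='top']+'.png'); return cv2.resize(I[y-25:y+25,x-25:x+25],(400,400),interpolation=cv2.INTER_CUBIC)
m=np.hstack([cr('scene',0),cr('top',0)]);cv2.imwrite('pics/c6.png',(255*(m/255.)**.6).clip(0,255).astype('u1'))
```

```text
[ 0.48851766 -0.06486168  0.18453679] [-0.12058328  1.36744813 -0.39472072] 0.01848473925226259
shift [-0.0034 -0.0052  0.0062] turn [ 0.0005 -0.      0.0005] rows min 0.0
shift [-0.0784 -0.0053  0.0062] turn [ 0.0005 -0.      0.0005] rows min 0.4
[[265.53611211 237.72318819]
 [273.28376578 236.76169367]] [[372.48357591 241.34581787]
 [363.38519996 240.55196078]]
```

View pics/c6.png

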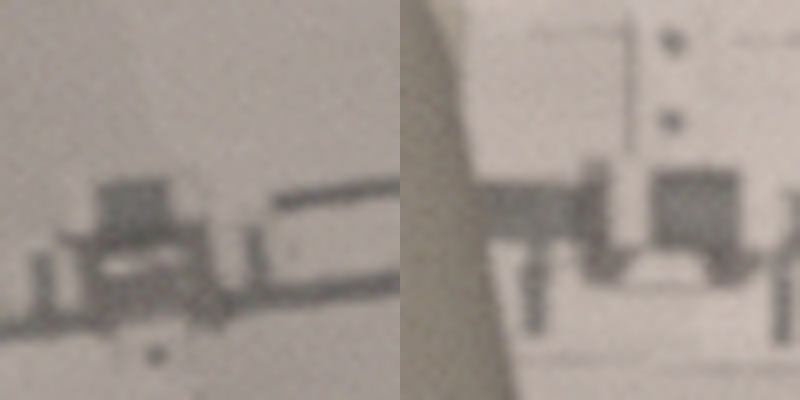

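Emit:
jog_arm --plan '[{"x": -0.02,"y": -0.006,"z": 0.007,"wx": 0.0005,"wy": 0,"wz": 0.0005},{"x": -0.04,"y": -0.006,"z": 0.007,"wx": 0.0005,"wy": 0,"wz": 0.0005},{"x": -0.06,"y": -0.006,"z": 0.007,"wx": 0.0005,"wy": 0,"wz": 0.0005},{"x": -0.07,"y": -0.006,"z": 0.007,"wx": 0.0005,"wy": 0,"wz": 0.0005},{"x": -0.075,"y": -0.006,"z": 0.007,"wx": 0.0005,"wy": 0,"wz": 0.0005},{"x": -0.075,"y": -0.006,"z": 0.007,"wx": 0.0005,"wy": 0,"wz": 0.0005},{"x": -0.075,"y": -0.006,"z": 0.007,"wx": 0.0005,"wy": 0,"wz": 0.0005},{"x": -0.075,"y": -0.006,"z": 0.007,"wx": 0.0005,"wy": 0,"wz": 0.0005}]'

```text
t: 10.67
eef_pos: [0.49, 0.02, 0.1653]
tool_rot: [0.0, 0.718, 0.696, 0.001]
contact_force: [0.5, 0.6, -0.7]
gripper_width: 0.12
```

```bash
cat >> h.py <<'E'
M=np.array([.4867,-.0855,.1833])
def st(Mx=M):
    o=monitor.get_obs(); T=tip(o); d=T-Mx; b=np.array([-u[1],u[0],0])
    print('t',round(o['t'],2),'tip past mouth %.1f lat %.1f up %.1f mm'%(1e3*d@u,1e3*d@b,1e3*d[2]),'F along %.1f lat %.1f z %.1f'%(np.array(o['contact_force'])@u,np.array(o['contact_force'])@b,o['contact_force'][2]),'w',round(o['gripper_width'],3),'tq',np.round(o['torque'],2))
E
python3 - <<'E'
from h import *
st();tipto(M-u*.005);tipto(M+u*.005)
E
```

```text
t 10.67 tip past mouth -5.5 lat -0.1 up 0.1 mm F along -0.6 lat 0.5 z -0.7 w 0.12 tq [0.01 0.01 0.01]
shift [-0.0026 -0.      0.0008] turn [ 0.0004 -0.0003 -0.0002] rows min 0.0
shift [-0.0526  0.      0.0008] turn [ 0.0004 -0.0003 -0.0002] rows min 0.3
```

Emit:
jog_arm --plan '[{"x": -0.007,"y": 0,"z": 0.001,"wx": 0,"wy": 0,"wz": 0},{"x": -0.014,"y": 0,"z": 0.001,"wx": 0,"wy": 0,"wz": 0},{"x": -0.021,"y": 0,"z": 0.001,"wx": 0,"wy": 0,"wz": 0},{"x": -0.026,"y": 0,"z": 0.001,"wx": 0,"wy": 0,"wz": 0},{"x": -0.031,"y": 0,"z": 0.001,"wx": 0,"wy": 0,"wz": 0},{"x": -0.034,"y": 0,"z": 0.001,"wx": 0,"wy": 0,"wz": 0}]'

```text
t: 11.17
eef_pos: [0.4898, 0.013, 0.1651]
tool_rot: [0.0, 0.718, 0.696, 0.001]
contact_force: [-0.6, -0.4, -1.0]
gripper_width: 0.118
```

```bash
python3 -c "
from h import *
st()"
```

```text
t 11.17 tip past mouth 1.5 lat -0.1 up -0.1 mm F along 0.4 lat -0.6 z -1.0 w 0.118 tq [-0.02  0.11 -0.04]
```

Emit:
jog_arm --plan '[{"x": -0.004,"y": 0,"z": 0,"wx": 0,"wy": 0,"wz": 0},{"x": -0.008,"y": 0,"z": 0,"wx": 0,"wy": 0,"wz": 0},{"x": -0.012,"y": 0,"z": 0,"wx": 0,"wy": 0,"wz": 0},{"x": -0.015,"y": 0,"z": 0,"wx": 0,"wy": 0,"wz": 0}]'

```text
t: 11.5
eef_pos: [0.4896, 0.0098, 0.165]
tool_rot: [0.0, 0.718, 0.696, 0.001]
contact_force: [-0.4, -0.6, -0.8]
gripper_width: 0.126
```

```bash
python3 -c "
from h import *
st()"
```

```text
t 11.5 tip past mouth 4.6 lat -0.2 up -0.2 mm F along 0.6 lat -0.4 z -0.8 w 0.126 tq [-0.07  0.02 -0.02]
```

Emit:
jog_arm --plan '[{"x": -0.004,"y": 0.0005,"z": -0.001,"wx": 0,"wy": 0,"wz": 0},{"x": -0.008,"y": 0.001,"z": -0.001,"wx": 0,"wy": 0,"wz": 0},{"x": -0.012,"y": 0.001,"z": -0.001,"wx": 0,"wy": 0,"wz": 0},{"x": -0.015,"y": 0.001,"z": -0.001,"wx": 0,"wy": 0,"wz": 0}]'

```text
t: 11.83
eef_pos: [0.4897, 0.0084, 0.1653]
tool_rot: [-0.001, 0.718, 0.696, 0.001]
contact_force: [-0.1, 7.6, 0.3]
gripper_width: 0.121
```

```bash
python3 -c "
from h import *
st()"
```

```text
t 11.83 tip past mouth 6.1 lat 0.1 up -0.1 mm F along -7.6 lat -0.4 z 0.3 w 0.121 tq [ 1.39  0.15 -0.09]
```

Emit:
jog_arm --plan '[{"x": -0.01,"y": 0,"z": 0,"wx": 0,"wy": 0,"wz": 0},{"x": -0.013,"y": 0,"z": 0,"wx": 0,"wy": 0,"wz": 0},{"x": -0.015,"y": 0,"z": 0,"wx": 0,"wy": 0,"wz": 0},{"x": -0.017,"y": 0,"z": 0,"wx": 0,"wy": 0,"wz": 0}]'

```text
t: 12.17
eef_pos: [0.4896, 0.008, 0.1653]
tool_rot: [-0.002, 0.717, 0.697, 0.002]
contact_force: [-1.2, 9.8, -0.7]
gripper_width: 0.124
```

```bash
python3 -c "
from h import *
st()"
```

```text
t 12.17 tip past mouth 6.6 lat 0.2 up -0.4 mm F along -9.7 lat -1.5 z -0.7 w 0.124 tq [ 1.95  0.25 -0.1 ]
```

Emit:
jog_arm --plan '[{"x": -0.018,"y": 0,"z": 0,"wx": 0.0005,"wy": 0,"wz": 0},{"x": -0.021,"y": 0,"z": 0,"wx": 0.0005,"wy": 0,"wz": 0},{"x": -0.024,"y": 0,"z": 0,"wx": 0.0005,"wy": 0,"wz": 0},{"x": -0.026,"y": 0,"z": 0,"wx": 0.0005,"wy": 0,"wz": 0}]'

```text
t: 12.5
eef_pos: [0.4895, 0.006, 0.1654]
tool_rot: [-0.004, 0.717, 0.698, 0.003]
contact_force: [-2.2, 10.1, 0.4]
gripper_width: 0.119
```

```bash
python3 -c "
from h import *
st()"
```

```text
t 12.5 tip past mouth 8.6 lat 0.4 up -0.6 mm F along -10.0 lat -2.5 z 0.4 w 0.119 tq [ 1.97  0.31 -0.19]
```

```bash
python3 -c "
from h import *
tipto(M+u*.015)"
```

```text
shift [-0.0329  0.0004  0.0013] turn [-0.0005 -0.003   0.0015] rows min 0.2
```

Emit:
jog_arm --plan '[{"x": -0.02,"y": -0.001,"z": 0.001,"wx": -0.0005,"wy": -0.003,"wz": 0.0015},{"x": -0.024,"y": -0.001,"z": 0.001,"wx": -0.0005,"wy": -0.003,"wz": 0.0015},{"x": -0.028,"y": -0.001,"z": 0.001,"wx": -0.0005,"wy": -0.003,"wz": 0.0015},{"x": -0.032,"y": -0.001,"z": 0.001,"wx": -0.0005,"wy": -0.003,"wz": 0.0015},{"x": -0.036,"y": -0.001,"z": 0.001,"wx": -0.0005,"wy": -0.003,"wz": 0.0015},{"x": -0.04,"y": -0.001,"z": 0.001,"wx": -0.0005,"wy": -0.003,"wz": 0.0015},{"x": -0.044,"y": -0.001,"z": 0.001,"wx": -0.0005,"wy": -0.003,"wz": 0.0015},{"x": -0.048,"y": -0.001,"z": 0.001,"wx": -0.0005,"wy": -0.003,"wz": 0.0015}]'

```text
t: 13.17
eef_pos: [0.4891, -0.0001, 0.1652]
tool_rot: [-0.001, 0.717, 0.697, 0.001]
contact_force: [-0.7, 10.4, -0.8]
gripper_width: 0.126
```

```bash
python3 -c "
from h import *
st();tipto(M+u*.025)"
```

```text
t 13.17 tip past mouth 14.6 lat 0.0 up -0.3 mm F along -10.4 lat -1.0 z -0.8 w 0.126 tq [ 2.16  0.16 -0.15]
shift [-0.0522  0.0011  0.0003] turn [-0.0001 -0.0012  0.0009] rows min 0.3
```

Emit:
jog_arm --plan '[{"x": -0.02,"y": 0,"z": 0,"wx": 0,"wy": -0.002,"wz": 0.001},{"x": -0.024,"y": 0,"z": 0,"wx": 0,"wy": -0.002,"wz": 0.001},{"x": -0.028,"y": 0,"z": 0,"wx": 0,"wy": -0.002,"wz": 0.001},{"x": -0.032,"y": 0,"z": 0,"wx": 0,"wy": -0.002,"wz": 0.001},{"x": -0.036,"y": 0,"z": 0,"wx": 0,"wy": -0.002,"wz": 0.001},{"x": -0.04,"y": 0,"z": 0,"wx": 0,"wy": -0.002,"wz": 0.001},{"x": -0.044,"y": 0,"z": 0,"wx": 0,"wy": -0.002,"wz": 0.001},{"x": -0.048,"y": 0,"z": 0,"wx": 0,"wy": -0.002,"wz": 0.001},{"x": -0.052,"y": 0,"z": 0,"wx": 0,"wy": -0.002,"wz": 0.001},{"x": -0.056,"y": 0,"z": 0,"wx": 0,"wy": -0.002,"wz": 0.001},{"x": -0.06,"y": 0,"z": 0,"wx": 0,"wy": -0.002,"wz": 0.001},{"x": -0.064,"y": 0,"z": 0,"wx": 0,"wy": -0.002,"wz": 0.001}]'

```text
t: 14.17
eef_pos: [0.4887, -0.0094, 0.1651]
tool_rot: [-0.001, 0.717, 0.697, 0.0]
contact_force: [-0.6, 10.1, -0.4]
gripper_width: 0.12
```

```bash
python3 -c "
from h import *
st();tipto(M+u*.035)"
```

```text
t 14.17 tip past mouth 23.9 lat -0.1 up -0.1 mm F along -10.1 lat -1.0 z -0.4 w 0.12 tq [ 2.22  0.24 -0.15]
shift [-0.0558  0.0017  0.    ] turn [-0.0003 -0.0004  0.0007] rows min 0.3
```

Steady at ~10 N. Another 9 mm likewise.

Emit:
jog_arm --plan '[{"x": -0.02,"y": 0,"z": 0,"wx": 0,"wy": -0.001,"wz": 0.001},{"x": -0.024,"y": 0,"z": 0,"wx": 0,"wy": -0.001,"wz": 0.001},{"x": -0.028,"y": 0,"z": 0,"wx": 0,"wy": -0.001,"wz": 0.001},{"x": -0.032,"y": 0,"z": 0,"wx": 0,"wy": -0.001,"wz": 0.001},{"x": -0.036,"y": 0,"z": 0,"wx": 0,"wy": -0.001,"wz": 0.001},{"x": -0.04,"y": 0,"z": 0,"wx": 0,"wy": -0.001,"wz": 0.001},{"x": -0.044,"y": 0,"z": 0,"wx": 0,"wy": -0.001,"wz": 0.001},{"x": -0.048,"y": 0,"z": 0,"wx": 0,"wy": -0.001,"wz": 0.001},{"x": -0.052,"y": 0,"z": 0,"wx": 0,"wy": -0.001,"wz": 0.001},{"x": -0.056,"y": 0,"z": 0,"wx": 0,"wy": -0.001,"wz": 0.001},{"x": -0.06,"y": 0,"z": 0,"wx": 0,"wy": -0.001,"wz": 0.001},{"x": -0.064,"y": 0,"z": 0,"wx": 0,"wy": -0.001,"wz": 0.001}]'

```text
t: 15.17
eef_pos: [0.4883, -0.0187, 0.1651]
tool_rot: [-0.001, 0.718, 0.697, 0.0]
contact_force: [0.3, 10.3, -1.0]
gripper_width: 0.119
```

```bash
python3 -c "
from h import *
st();tipto(M+u*.035)"
```

```text
t 15.17 tip past mouth 33.3 lat -0.3 up -0.2 mm F along -10.3 lat -0.0 z -1.0 w 0.119 tq [ 2.24  0.25 -0.19]
shift [-0.0089  0.0026 -0.0002] turn [-0.0005 -0.0006  0.0006] rows min 0.0
```

Emit:
jog_arm --plan '[{"x": -0.018,"y": 0.001,"z": 0,"wx": 0,"wy": -0.001,"wz": 0},{"x": -0.021,"y": 0.001,"z": 0,"wx": 0,"wy": -0.001,"wz": 0},{"x": -0.024,"y": 0.001,"z": 0,"wx": 0,"wy": -0.001,"wz": 0},{"x": -0.027,"y": 0.001,"z": 0,"wx": 0,"wy": -0.001,"wz": 0},{"x": -0.03,"y": 0.001,"z": 0,"wx": 0,"wy": -0.001,"wz": 0}]'

```text
t: 15.58
eef_pos: [0.4881, -0.0214, 0.1649]
tool_rot: [-0.002, 0.717, 0.697, -0.0]
contact_force: [-1.0, 10.2, -0.7]
gripper_width: 0.124
```

```bash
python3 -c "
from h import *
st()"
```

```text
t 15.58 tip past mouth 35.9 lat -0.2 up -0.4 mm F along -10.2 lat -1.3 z -0.7 w 0.124 tq [ 2.1   0.32 -0.22]
```

Emit:
jog_arm --plan '[{"x": -0.018,"y": 0,"z": 0,"wx": 0,"wy": -0.001,"wz": 0},{"x": -0.021,"y": 0,"z": 0,"wx": 0,"wy": -0.001,"wz": 0},{"x": -0.024,"y": 0,"z": 0,"wx": 0,"wy": -0.001,"wz": 0},{"x": -0.026,"y": 0,"z": 0,"wx": 0,"wy": -0.001,"wz": 0}]'

```text
t: 15.92
eef_pos: [0.4878, -0.0234, 0.1649]
tool_rot: [-0.002, 0.716, 0.698, -0.0]
contact_force: [-0.7, 10.5, -1.0]
gripper_width: 0.126
```

```bash
python3 -c "
from h import *
st()"
```

```text
t 15.92 tip past mouth 37.9 lat -0.2 up -0.5 mm F along -10.5 lat -1.1 z -1.0 w 0.126 tq [ 1.95  0.32 -0.21]
```

Emit:
jog_arm --plan '[{"x": -0.018,"y": 0,"z": 0,"wx": 0,"wy": -0.001,"wz": 0},{"x": -0.021,"y": 0,"z": 0,"wx": 0,"wy": -0.001,"wz": 0},{"x": -0.024,"y": 0,"z": 0,"wx": 0,"wy": -0.001,"wz": 0},{"x": -0.026,"y": 0,"z": 0,"wx": 0,"wy": -0.001,"wz": 0}]'

```text
t: 16.25
eef_pos: [0.4874, -0.0254, 0.1648]
tool_rot: [-0.003, 0.715, 0.699, -0.001]
contact_force: [-1.5, 9.8, 1.1]
gripper_width: 0.122
```

```bash
python3 -c "
from h import *
st();tipto(M+u*.038)"
```

```text
t 16.25 tip past mouth 39.9 lat -0.2 up -0.6 mm F along -9.8 lat -1.9 z 1.1 w 0.122 tq [ 1.99  0.35 -0.18]
shift [ 0.0092  0.0061 -0.0015] turn [-0.0015 -0.0009  0.0028] rows min 0.1
```

Emit:
jog_arm --plan '[{"x": -0.018,"y": 0.004,"z": -0.001,"wx": -0.0015,"wy": -0.001,"wz": 0.003},{"x": -0.02,"y": 0.004,"z": -0.001,"wx": -0.0015,"wy": -0.001,"wz": 0.003},{"x": -0.022,"y": 0.004,"z": -0.001,"wx": -0.0015,"wy": -0.001,"wz": 0.003},{"x": -0.024,"y": 0.004,"z": -0.001,"wx": -0.0015,"wy": -0.001,"wz": 0.003}]'

```text
t: 16.58
eef_pos: [0.488, -0.0256, 0.1649]
tool_rot: [-0.002, 0.717, 0.697, 0.001]
contact_force: [-2.2, 14.9, 1.4]
gripper_width: 0.119
```

```bash
python3 -c "
from h import *
st();tipto(M+u*.038)"
```

```text
t 16.58 tip past mouth 40.2 lat -0.3 up -0.6 mm F along -14.9 lat -2.7 z 1.4 w 0.119 tq [ 2.97  0.25 -0.21]
shift [ 0.0105  0.0028 -0.0007] turn [-0.0003 -0.0015  0.0009] rows min 0.1
```

Emit:
jog_arm --plan '[{"x": 0.01,"y": 0.001,"z": 0,"wx": 0,"wy": 0,"wz": 0},{"x": 0.04,"y": 0.001,"z": 0,"wx": 0,"wy": 0,"wz": 0},{"x": 0.08,"y": 0.001,"z": 0,"wx": 0,"wy": 0,"wz": 0},{"x": 0.12,"y": 0.001,"z": 0,"wx": 0,"wy": 0,"wz": 0},{"x": 0.16,"y": 0.001,"z": 0,"wx": 0,"wy": 0,"wz": 0},{"x": 0.2,"y": 0.001,"z": 0,"wx": 0,"wy": 0,"wz": 0},{"x": 0.25,"y": 0.001,"z": 0,"wx": 0,"wy": 0,"wz": 0},{"x": 0.3,"y": 0.001,"z": 0,"wx": 0,"wy": 0,"wz": 0},{"x": 0.36,"y": 0.001,"z": 0,"wx": 0,"wy": 0,"wz": 0},{"x": 0.4,"y": 0.001,"z": 0,"wx": 0,"wy": 0,"wz": 0},{"x": 0.4,"y": 0.001,"z": 0,"wx": 0,"wy": 0,"wz": 0}]'

```text
t: 17.5
eef_pos: [0.4907, 0.0569, 0.1653]
tool_rot: [-0.002, 0.716, 0.698, 0.002]
contact_force: [0.7, -0.7, -1.6]
gripper_width: 0.119
```

Run:
```python
from h import *
st();goto((.5737,.314,.20),rotm(-77.7))
save('top','t7.png');save('wrist','w7.png')
w5=cv2.imread('pics/w5.png',0).astype(float);w7=cv2.imread('pics/w7.png',0).astype(float)
for w in(w5,w7):
    d=np.gradient(cv2.GaussianBlur(w[:,314:330].mean(1).reshape(1,-1),(0,0),1).ravel())[180:225]; print('back end row',180+np.argmin(d),d.min())
a=[cv2.imread(f'pics/{f}.png')[215:275,330:440] for f in('top0','t7')]
m=np.vstack([cv2.resize(x,None,fx=5,fy=5,interpolation=cv2.INTER_CUBIC) for x in a]);cv2.imwrite('pics/c7.png',(255*(m/255.)**.6).clip(0,255).astype('u1'))
```

```text
t 17.5 tip past mouth -42.4 lat 0.1 up -0.3 mm F along 0.6 lat 0.7 z -1.6 w 0.119 tq [ 0.01 -0.   -0.01]
shift [ 1.2963  0.3823 -0.1666] turn [-0.     -0.0018 -0.0764] rows min 6.5
back end row 195 -21.58310142865586
back end row 195 -15.32585464199559
```

View pics/c7.png

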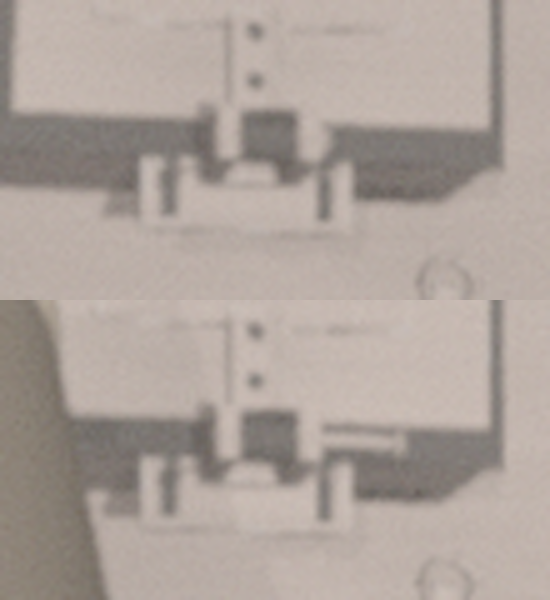

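Emit:
jog_arm --plan '[{"x": 0.98,"y": 0.29,"z": -0.16,"wx": 0,"wy": -0.002,"wz": -0.076},{"x": 0.98,"y": 0.29,"z": -0.16,"wx": 0,"wy": -0.002,"wz": -0.076},{"x": 0.98,"y": 0.29,"z": -0.16,"wx": 0,"wy": -0.002,"wz": -0.076},{"x": 0.98,"y": 0.29,"z": -0.16,"wx": 0,"wy": -0.002,"wz": -0.076},{"x": 0.98,"y": 0.29,"z": -0.16,"wx": 0,"wy": -0.002,"wz": -0.076},{"x": 0.98,"y": 0.29,"z": -0.16,"wx": 0,"wy": -0.002,"wz": -0.076},{"x": 0.98,"y": 0.29,"z": -0.16,"wx": 0,"wy": -0.002,"wz": -0.076}]'

```text
t: 18.18
eef_pos: [0.5543, 0.2511, 0.198]
tool_rot: [0.001, 0.627, 0.779, -0.0]
contact_force: [-1.0, -1.1, -1.5]
gripper_width: 0.125
```

Run:
```python
from h import *
goto((.5737,.314,.16),rotm(-77.65))
```

```text
shift [0.2871 0.1618 0.1896] turn [ 0.      0.0005 -0.0003] rows min 1.8
```

Emit:
jog_arm --plan '[{"x": 0.287,"y": 0.162,"z": 0.19,"wx": 0,"wy": 0.0005,"wz": 0},{"x": 0.287,"y": 0.162,"z": 0.19,"wx": 0,"wy": 0.0005,"wz": 0},{"x": 0.287,"y": 0.162,"z": 0.19,"wx": 0,"wy": 0.0005,"wz": 0},{"x": 0.287,"y": 0.162,"z": 0.19,"wx": 0,"wy": 0.0005,"wz": 0},{"x": 0.287,"y": 0.162,"z": 0.19,"wx": 0,"wy": 0.0005,"wz": 0},{"x": 0.287,"y": 0.162,"z": 0.19,"wx": 0,"wy": 0.0005,"wz": 0},{"x": 0.287,"y": 0.162,"z": 0.19,"wx": 0,"wy": 0.0005,"wz": 0}]'

```text
t: 18.77
eef_pos: [0.5744, 0.3119, 0.1608]
tool_rot: [0.0, 0.628, 0.778, 0.0]
contact_force: [-0.2, -0.1, -1.1]
gripper_width: 0.122
```

Run:
```python
from h import *
goto((.5737,.314,.065),rotm(-77.65));goto((.5737,.314,.0198),rotm(-77.65))
```

```text
shift [ 0.011  -0.0019  0.479 ] turn [ 0.0003  0.0001 -0.0012] rows min 2.3
shift [ 0.0111 -0.0021  0.705 ] turn [ 0.0003  0.0001 -0.0012] rows min 3.4
```

Emit:
jog_arm --plan '[{"x": 0.011,"y": -0.002,"z": 0.15,"wx": 0,"wy": 0,"wz": -0.001},{"x": 0.011,"y": -0.002,"z": 0.3,"wx": 0,"wy": 0,"wz": -0.001},{"x": 0.011,"y": -0.002,"z": 0.42,"wx": 0,"wy": 0,"wz": -0.001},{"x": 0.011,"y": -0.002,"z": 0.5,"wx": 0,"wy": 0,"wz": -0.001},{"x": 0.011,"y": -0.002,"z": 0.55,"wx": 0,"wy": 0,"wz": -0.001},{"x": 0.011,"y": -0.002,"z": 0.58,"wx": 0,"wy": 0,"wz": -0.001},{"x": 0.011,"y": -0.002,"z": 0.6,"wx": 0,"wy": 0,"wz": -0.001},{"x": 0.011,"y": -0.002,"z": 0.6,"wx": 0,"wy": 0,"wz": -0.001}]'

```text
t: 19.43
eef_pos: [0.5741, 0.3138, 0.0411]
tool_rot: [0.001, 0.627, 0.779, 0.001]
contact_force: [-0.6, -0.2, 0.2]
gripper_width: 0.123
```

Run:
```python
from h import *
print(monitor.get_obs()['contact_force']);goto((.5737,.314,.0198),rotm(-77.65))
```

```text
[-0.64228544 -0.1600424   0.2119419 ]
shift [ 0.0014 -0.0017  0.1064] turn [ 0.0005  0.     -0.0003] rows min 0.5
```

Emit:
jog_arm --plan '[{"x": 0.001,"y": -0.002,"z": 0.03,"wx": 0,"wy": 0,"wz": 0},{"x": 0.001,"y": -0.002,"z": 0.06,"wx": 0,"wy": 0,"wz": 0},{"x": 0.001,"y": -0.002,"z": 0.08,"wx": 0,"wy": 0,"wz": 0},{"x": 0.001,"y": -0.002,"z": 0.095,"wx": 0,"wy": 0,"wz": 0},{"x": 0.001,"y": -0.002,"z": 0.104,"wx": 0,"wy": 0,"wz": 0},{"x": 0.001,"y": -0.002,"z": 0.104,"wx": 0,"wy": 0,"wz": 0},{"x": 0.001,"y": -0.002,"z": 0.104,"wx": 0,"wy": 0,"wz": 0}]'

```text
t: 20.02
eef_pos: [0.5737, 0.3139, 0.0203]
tool_rot: [0.001, 0.627, 0.779, 0.001]
contact_force: [-0.6, -0.6, -0.7]
gripper_width: 0.119
```

Run:
```python
from h import *
print(monitor.get_obs()['contact_force'],monitor.get_obs()['torque']);goto((.5737,.314,.0198),rotm(-77.65))
```

```text
[-0.57160804 -0.60611145 -0.74540027] [0.01565187 0.06276025 0.00514534]
shift [0.0004 0.0001 0.0026] turn [ 0.0005  0.     -0.0003] rows min 0.0
```

Seated within about 0.5 mm of the pick-up pose. Opening modestly (as at the pick), then lifting.

Emit:
jog_arm --plan '[{"x": 0,"y": 0,"z": 0.002,"wx": 0,"wy": 0,"wz": 0},{"x": 0,"y": 0,"z": 0.002,"wx": 0,"wy": 0,"wz": 0},{"x": 0,"y": 0,"z": 0.002,"wx": 0,"wy": 0,"wz": 0},{"x": 0,"y": 0,"z": 0.002,"wx": 0,"wy": 0,"wz": 0},{"x": 0,"y": 0,"z": 0.002,"wx": 0,"wy": 0,"wz": 0},{"x": 0,"y": 0,"z": 0.002,"wx": 0,"wy": 0,"wz": 0}]' --hand -0.2

```text
t: 20.52
eef_pos: [0.5737, 0.3139, 0.02]
tool_rot: [0.001, 0.627, 0.779, 0.001]
contact_force: [-0.2, -0.6, 0.4]
gripper_width: 0.4
```

Emit:
jog_arm --plan '[{"x": 0,"y": 0,"z": -0.05,"wx": 0,"wy": 0,"wz": 0},{"x": 0,"y": 0,"z": -0.15,"wx": 0,"wy": 0,"wz": 0},{"x": 0,"y": 0,"z": -0.3,"wx": 0,"wy": 0,"wz": 0},{"x": 0,"y": 0,"z": -0.5,"wx": 0,"wy": 0,"wz": 0},{"x": 0,"y": 0,"z": -0.65,"wx": 0,"wy": 0,"wz": 0},{"x": 0,"y": 0,"z": -0.75,"wx": 0,"wy": 0,"wz": 0},{"x": 0,"y": 0,"z": -0.75,"wx": 0,"wy": 0,"wz": 0},{"x": 0,"y": 0,"z": -0.75,"wx": 0,"wy": 0,"wz": 0},{"x": 0,"y": 0,"z": -0.75,"wx": 0,"wy": 0,"wz": 0}]'

```text
t: 21.27
eef_pos: [0.5729, 0.3137, 0.1696]
tool_rot: [0.0, 0.627, 0.779, 0.0]
contact_force: [-0.8, -0.4, -1.0]
gripper_width: 0.397
```

```bash
python3 -c "
from h import *
print(monitor.get_obs()['gripper_width'],monitor.get_obs()['eef_pos']);save('wrist','w8.png')"
```

```text
0.39674701583113503 [0.5728931  0.31369667 0.16958349]
```

View pics/w8.png

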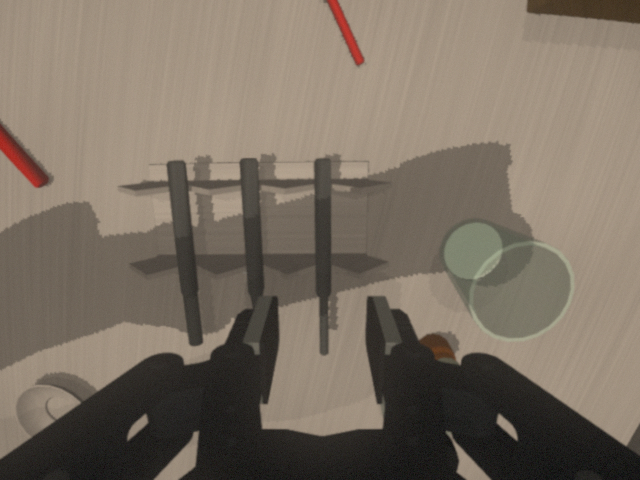

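The drift lies back in its notch (323, 228), the neighbours are unmoved, and the gripper is clear.

```bash
python3 -c "
from h import *
print(bot.hand_in())"
```

```text
the job is handed in; nothing more can be done
None
```

I pressed the hinge pin out to its stop with the thin drift punch, laid the punch back in its notch, and handed the job in at about 21 s of the 61 s allowed.

- **Finding the bore:** I placed the bore from two wrist views. The nose went in on the first approach with no contact until it met the pin.
- **Pressing:** The pin moved steadily at about 10 N, at about 10 mm/s and slower near the end. The force then rose to 14.9 N with almost no further movement, about 34.6 mm after first contact, so I took that as the stop.
- **Pin check:** The top camera, at coarse resolution, shows the pin sticking out about 36 mm at the far side. The punch did not slip in the grip.
- **Punch check:** The last wrist picture shows the punch in its notch with the other two tools and the glassware in view unmoved. The gripper was open and clear, and the wrist force was only about 1 N, as it had been at rest.
- **Disagreements:** My first estimate of the bore, made from pictures taken while the arm was still settling, was about 6 mm too high and 10 mm off in y. I redid it with the arm settled before going in. The first contact also came about 5.5 mm past my estimated mouth, which fits the pin's end at 4 mm plus a small offset.

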